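# Lock the shaker's stop screws

## Robot

A 6-joint arm with a two-finger parallel gripper is mounted at the origin on the work surface. World frame = base frame: x ahead of the robot, y to its left, z up, the work surface at z = 0. Lengths are in mm, angles in rad, forces in N, time in s.
With the tool pointing down it reaches from about 350 to 975 mm from the base axis. Payload 7.1 kg.
Tool frame: the origin (TCP) lies on the front face of the gripper's body, between the roots of the fingers; the fingertips stand 80 mm ahead of it and the grasp point (between the pads) lies 61 mm ahead of it (env.tips_ahead is the distance from the TCP to the fingertips, in mm); z points along the fingers, y is the direction in which the jaws open and shut (so a half turn about z gives the same grasp; the last joint's range is limited). The gripper opens to 88 mm and grips with 3 to 60 N. Pads are 20 mm wide; open, the fingers measure 115 mm over their backs; the gripper's body (75 mm by 178 mm) begins 61 mm behind the grasp point.
Start: joints at [-1.143, 0.423, 1.63, -0, 1.089, -0.019], TCP at [270.066, -563.622, 302.675] pointing down, gripper open.
Joint ranges: [-3, 3], [-0.9, 2.11], [0.09, 2.58], [-1.31, 4.45], [0.11, 2.69], [-2.54, 2.54]. Speed limits (rad/s): [2.39, 2.39, 3.01, 3.14, 3.14, 3.14].

## Interface

Orientations are given as a unit quaternion [x, y, z, w].
In Python, from station import env, set_gripper, viewer, workorder gives the robot as it stands. Calls block until the motion is done:
- env.reach(position, orientation): joint-space move of the TCP to a pose.
- env.move_l(position, rot=None, rate=150, f_stop=None): straight line of the TCP; rot=None keeps the orientation; rate is the mean speed in mm/s. With f_stop (N) it stops when the force on the tool has changed by that much, and returns True; else False.
- env.move_joints(angles): joint-space move.
- set_gripper(opening): finger opening in mm; the grip force is fixed at half the most; returns when the fingers have stopped.
- env.hold(seconds).
- env.ik(position, orientation): joint angles nearest the present ones, or None.
- env.read_state(): the state.
- viewer.camera(name): name is "side" or "top" or "wrist"; returns the picture (400x640x3 uint8, blue, green, red); there is no depth.
- viewer.camera_params(name): a dict with "fx", "fy", "cx", "cy" (pixels), "pose" (4x4, takes a point from camera to world coordinates); the wrist camera has in their place "tool_from_camera" (4x4, takes a point from camera to tool coordinates, whose origin is the TCP and whose axes are the flange's). Camera axes: x right, y up, looking along -z (the intrinsics and any distortion apply to the point x, -y, -z); pixel columns grow to the right and rows downward; lengths in mm; the calibration is good to about 2 mm. A picture is of the moment at which its call begins: read the wrist's pose just before it. camera_params takes no time and is no camera call.
A pose or a line that the arm cannot do raises env.IKError and nothing moves.
- workorder.sign_off(): hands the job in, once; it reports no verdict.
The state is a dict: "time_s": time; "qpos": joint angles; "dq": joint speeds; "tau": joint torques, N m; "tool_pos": TCP position; "orientation": TCP orientation; "force": force on the tool from outside, world axes, zero at the start; "wrist_torque": the same for the moment, N m; "width": finger opening in mm.
Only numpy, scipy, OpenCV 4.12 (cv2) and the standard library are available. Lean on these libraries where they do the work, as an engineer would, in place of code of your own. Each camera call takes 0.05 s, during which the arm holds its last target. There are 200 camera calls.

## Task

Get the flask shaker ready to run: on every stop screw that is fitted, hold the brass lower nut still with the spanner, its handle against the red post, and turn the black winged jam nut clockwise until it is tight against the lower nut. Then turn the lock collar clockwise so that its blue knob stands over the red mark, and have the spanner lying back on the green mat at the end. The lower nuts must keep their setting, and the stop screws' feet, the glassware and the bottle stay where they stand.

Things in the scene. Friction and masses are not known exactly. Their poses are not given: they have to be found in the camera images.
- stop1_axis (a point): Stop screw 1 (may be absent; all three alike): a heavy (2.5 kg) magnetic grey foot standing on the shaker platform, whose top is 50 mm above the bench. This point: on the vertical screw axis at mid-height of the lower nut, 26 mm above the platform. Foot axes: z up; the spanner's handle must point to its -x. The foot: x -150 to +30 mm, 50 mm wide, 10 mm high.
- stop2_axis (a point): The same for stop screw 2. The lower nut of each: square, brass, 24 mm across flats, 18 to 34 mm above the platform, flats parallel to the foot's x and y when at its setting. It sits on a round flange (radius 24 mm at the top, sloping out to 28 mm) whose top is 18 mm above the platform (8 mm below this point).
- stop3_axis (a point): The same for stop screw 3. Each foot has a rest pad for the handle's end: x -147 to -123 mm, y -25 to +25 mm from the screw axis, top 18 mm above the platform; and beside it, at x -135, y +16 mm, a red post (10 mm diameter, top 42 mm above the platform) that stops the handle from swinging clockwise.
- jam1_wing (a point): Winged black jam nut of stop screw 1, above the lower nut. This point: centre of its wing, a bar 50 mm long (own x, horizontal), 12 mm thick (y), 24 mm high (38 to 62 mm above the platform), over a hub of radius 11 mm (34 to 38 mm). When tight with the lower nut at its setting, the bar is parallel to the foot's x (in line with the handle).
- jam2_wing (a point): The same for stop screw 2.
- jam3_wing (a point): The same for stop screw 3.
- jam1 (a joint): Angle (rad) of jam nut 1 relative to its lower nut: grows clockwise seen from above (tightening), hard stop at 1.4 = tight; starts at 0.2 to 0.6. Friction between the nuts is 0.22 N m, more than the lower nut's on the screw: unless a spanner holds it, the lower nut turns along. Stays where left.
- jam2 (a joint): The same for jam nut 2.
- jam3 (a joint): The same for jam nut 3.
- set1 (a joint): Angle (rad) of lower nut 1 from its setting: 0 at the start, grows clockwise seen from above; friction 0.12 N m. It must end within 0.3 of 0 and never be more than 0.45 off.
- set2 (a joint): The same for lower nut 2.
- set3 (a joint): The same for lower nut 3.
- spanner_grip (a point): Open-ended spanner, loose, 0.2 kg, flat, 12 mm thick, the same either side up. This point: on its blue handle (16 mm wide), mid-thickness, 50 mm behind the jaws' centre; own +x to the jaws. Handle from 100 mm behind to 24 mm ahead of this point; jaw gap 26 mm, throat bottom 36 mm and flared tips 71 mm ahead; head 50 mm wide.
- spanner_jaw (a point): Centre between the spanner's jaws, mid-thickness. The spanner goes on to a lower nut level, sliding along the foot's +x below the wing, and then rests on flange and rest pad with this point on the screw axis, 24 mm above the platform.
- mat_top (a point): Green tool mat fixed to the bench, 240 x 120 x 3 mm; centre of its top; own x along its length. The spanner starts on it and belongs there, flat, with the middle of its handle over the mat.
- lock_axis (a point): Axis of the platform's lock collar: a fixed grey disc (radius 74 mm, 6 mm high, on the platform) carries the captive steel collar (radius 32 mm) round a steel stub (top 40 mm above the platform). This point: on the vertical axis, 34 mm above the platform.
- collar_knob (a point): Blue round upright knob on the collar's arm: 14 mm diameter, 57 mm from the axis, 14 to 50 mm above the platform; this point is on it, 34 mm above the platform. It moves on a circle about the lock axis.
- lock_mark (a point): Locked position of the knob: this point, 34 mm above the platform, stands over the red stripe painted on the grey disc.
- collar (a joint): Angle of the lock collar (rad), grows clockwise seen from above; starts at 0 to 0.45, locked mark at 1.3, runs on past it to 1.8. Friction 0.1 N m, stays where left.
- beaker: Glass beaker, 66 mm wide, 90 mm high, standing by, not to be disturbed; origin at the centre of its underside.
- flask: Green glass conical flask, 82 mm wide, 130 mm high, standing by, not to be disturbed; origin at the centre of its underside.
- reagent: Foil-covered reagent bottle, 90 mm wide, 170 mm high, standing by, not to be disturbed; origin at the centre of its underside.
There are look-alikes about, which are no part of the job. Leave any purple look-alike of the part that bears stop2_axis alone. What is shaped like the part that bears stop3_axis but pink is not meant.

How it is judged:
By the outcome, as a careful person would: the job done as asked, in the order asked, and still so for the second after the job is handed in, with the robot touching nothing.
Of stop1, stop2, stop3 only 2 to 3 are there at a start; the rules pass over those that are not, and their reading is None.
At some moment in a run one of spanner may be knocked a few centimetres aside while the robot is not near it.
Once in a run the grip may slacken for a moment while it holds something.
It also fails if it takes over 210 s, if anything falls off the work surface, if the arm or the gripper's body presses on something with over 40 N, if the wrist force passes 120 N, or if a joint passes its speed limit or range.

## Working session

There is one attempt and no reset: what is moved stays moved. The work goes in short steps, each a Python script; the robot and the scene stay as the last script left them, time stands still between calls to the robot, and variables do not carry over. Pictures are saved under pics/ and viewed, about 12 in all and at most 16, crops included, and the job is handed in when it is done.

```bash
ls; mkdir -p pics; cat > h.py <<'E'
import numpy as np, cv2
from station import env, set_gripper, viewer, workorder
from scipy.spatial.transform import Rotation as R
def params(name):
    p=viewer.camera_params(name); 
    return p
def snap(name,fn,crop=None,scale=1):
    st=env.read_state(); im=viewer.camera(name)
    cv2.imwrite('pics/'+fn+'_raw.png',im)
    np.savez('pics/'+fn+'.npz',pos=st['tool_pos'],q=st['orientation'])
    if crop: a,b,c,d=crop; im=im[b:d,a:c]
    if scale!=1: im=cv2.resize(im,None,fx=scale,fy=scale,interpolation=cv2.INTER_CUBIC)
    cv2.imwrite('pics/'+fn+'.png',im); return im
def campose(name,fn=None):
    p=viewer.camera_params(name)
    if 'pose' in p: return p,np.array(p['pose'])
    d=np.load('pics/'+fn+'.npz'); T=np.eye(4); T[:3,:3]=R.from_quat(d['q']).as_matrix(); T[:3,3]=d['pos']
    return p,T@np.array(p['tool_from_camera'])
def toworld(name,u,v,z,fn=None):
    p,T=campose(name,fn)
    d=T[:3,:3]@np.array([(u-p['cx'])/p['fx'],-(v-p['cy'])/p['fy'],-1])
    o=T[:3,3]; return o+d*(z-o[2])/d[2]
def topix(name,X,fn=None):
    p,T=campose(name,fn); c=T[:3,:3].T@(np.array(X)-T[:3,3])
    return p['cx']+p['fx']*c[0]/-c[2], p['cy']-p['fy']*c[1]/-c[2]
E
python3 - <<'E'
from h import *
for n in('top','side'):
    snap(n,n+'0',scale=1.25)
for n in('top','side','wrist'):
    p=viewer.camera_params(n); print(n,{k:(np.round(v,3).tolist() if not isinstance(v,str) else v) for k,v in p.items()})
print(env.read_state())
E
```

```text
pics
top {'fx': 498.112, 'fy': 498.112, 'cx': 328.836, 'cy': 192.121, 'pose': [[0.024, 0.997, -0.068, 434.004], [-1.0, 0.024, 0.002, 28.689], [0.004, 0.068, 0.998, 1355.912], [0.0, 0.0, 0.0, 1.0]]}
side {'fx': 499.155, 'fy': 499.155, 'cx': 322.915, 'cy': 198.385, 'pose': [[-0.799, 0.325, -0.505, -149.339], [-0.601, -0.43, 0.674, 883.166], [0.002, 0.843, 0.539, 790.979], [0.0, 0.0, 0.0, 1.0]]}
wrist {'fx': 340.283, 'fy': 340.283, 'cx': 318.586, 'cy': 203.928, 'tool_from_camera': [[-0.001, 0.961, 0.277, 75.161], [1.0, 0.001, 0.001, -0.918], [0.001, 0.277, -0.961, -81.003], [0.0, 0.0, 0.0, 1.0]]}
{'time_s': 0.1, 'qpos': array([-1.14297285e+00,  4.23764491e-01,  1.63061601e+00,  1.65174290e-05,
        1.08859801e+00, -1.89758438e-02]), 'dq': array([ 9.71039597e-04, -2.16212795e-03, -2.04481174e-03, -6.31562628e-04,
       -1.01586952e-05,  7.60888153e-04]), 'tau': array([ 3.66075719e-04, -5.45615137e+01, -2.74323463e+01,  6.44714828e-02,
        1.88050914e-02, -2.82937799e-05]), 'tool_pos': array([ 269.92609338, -563.26674496,  301.97835279]), 'orientation': array([ 9.75150521e-01,  2.21542281e-01, -1.33504732e-04, -6.79986450e-04]), 'force': array([-0.13853883,  0.02351202, -0.01999471]), 'wrist_torque': array([-0.02137979, -0.02928407, -0.00687848]), 'width': 87.7936879244183}
```

View pics/top0.png

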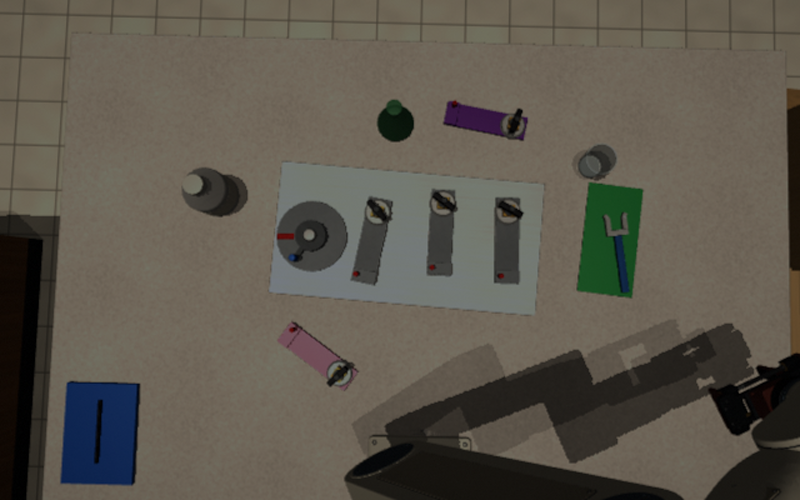

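View pics/side0.png

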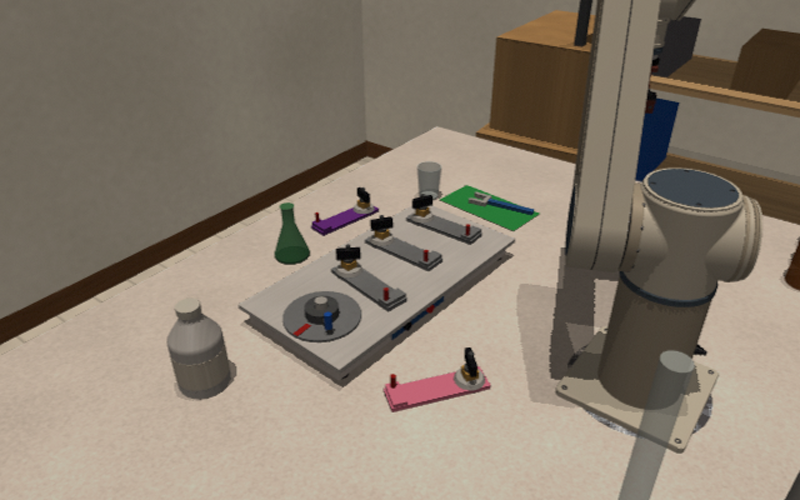

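Top picture (800 px scale):
- **Grey feet on the platform:** screws at (378,212), (442,203) and (508,212), so all three stops are fitted. Their posts are at (355,275), (432,267) and (500,276).
- **Look-alikes to leave alone:** purple foot at (487,120), and pink foot at (317,355), both off the platform. The blue bin at (100,430) is not part of the job either.
- **Spanner:** on the mat, jaws at (617,222), handle end at (626,290).
- **Lock:** axis at (310,236), knob at (294,258), red mark at (285,237).

Next I'll look with the wrist camera from above.

```bash
cat >> h.py <<'E'
def quat(a): # tool down, tool x at world yaw a
    c,s=np.cos(a),np.sin(a)
    return R.from_matrix(np.array([[c,s,0],[s,-c,0],[0,0,-1]])).as_quat()
E
python3 - <<'E'
from h import *
for n,u,v,z in [('s1',378,210,105),('s2',442,202,105),('s3',508,210,105),('p1',355,274,92),('p2',432,267,92),('p3',500,276,92),('jaw',617,222,9),('hend',626,290,9),('lock',310,236,90),('knob',294,258,100),('mark',285,237,56),('mat',610,240,3)]:
    print(n,np.round(toworld('top',u/1.25,v/1.25,z),1))
# look from above: stops
a=0.0
for nm,xy,a in [('wa',(430,35),0),('wb',(430,-120),0)]:
    for aa in (0,):
        env.reach([xy[0],xy[1],270],quat(aa)); env.hold(.3)
        snap('wrist',nm,scale=1.25); print(env.read_state()['time_s'],env.read_state()['qpos'].round(2))
E
```

```text
s1 [578.9  94.1 105. ]
s2 [598.3 -34.9 105. ]
s3 [ 585.3 -168.6  105. ]
p1 [448.8 137.7  92. ]
p2 [466.8 -18.   92. ]
p3 [ 451.9 -156.3   92. ]
jaw [ 576.6 -421.3    9. ]
hend [ 429.5 -441.     9. ]
lock [523.9 231.8  90. ]
knob [478.  260.9 100. ]
mark [523.  289.5  56. ]
mat [ 537.4 -408.1    3. ]
2.6667 [0.05 0.19 2.07 0.   0.89 1.62]
3.6833 [-0.3   0.21  2.04  0.    0.9   1.27]
```

View pics/wa.png

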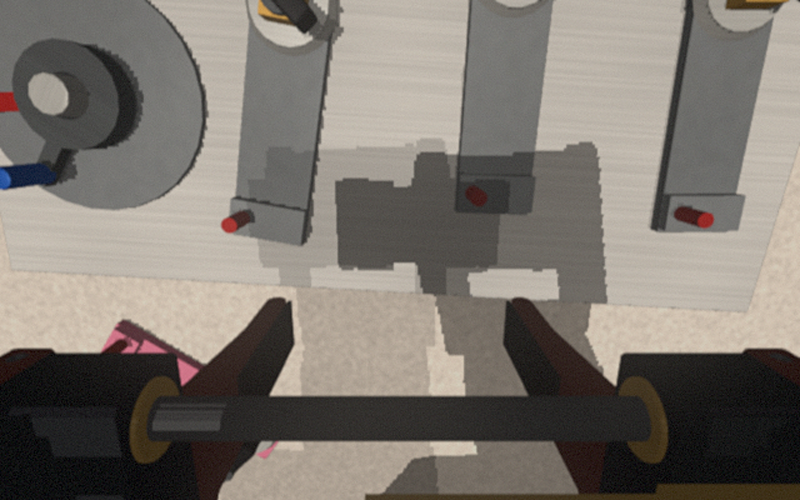

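View pics/wb.png

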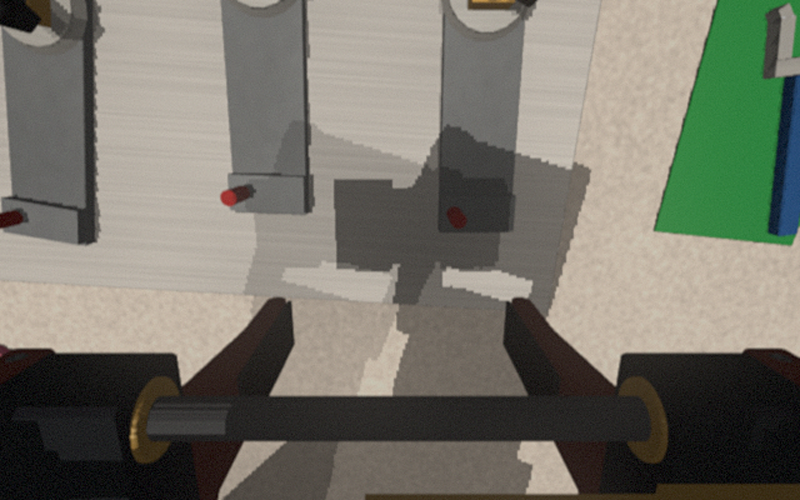

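These show the posts and pads well, with post tips at (230,225), (472,195) and (705,218) in the first picture, but the nuts are cut off at the top edge. I'll shift forward.

```bash
python3 - <<'E'
from h import *
ims=[]
for nm,p in [('wc',(520,40,270)),('wd',(520,-110,270)),('we',(450,-425,200))]:
    env.reach(p,quat(0)); env.hold(.3); snap('wrist',nm)
    ims.append(cv2.resize(cv2.imread(f'pics/{nm}_raw.png')[0:240],None,fx=1.25,fy=1.25,interpolation=cv2.INTER_CUBIC))
cv2.imwrite('pics/t1.png',np.vstack(ims[:2])); cv2.imwrite('pics/t2.png',ims[2])
print(env.read_state()['time_s'])
E
```

```text
7.3917
```

View pics/t1.png

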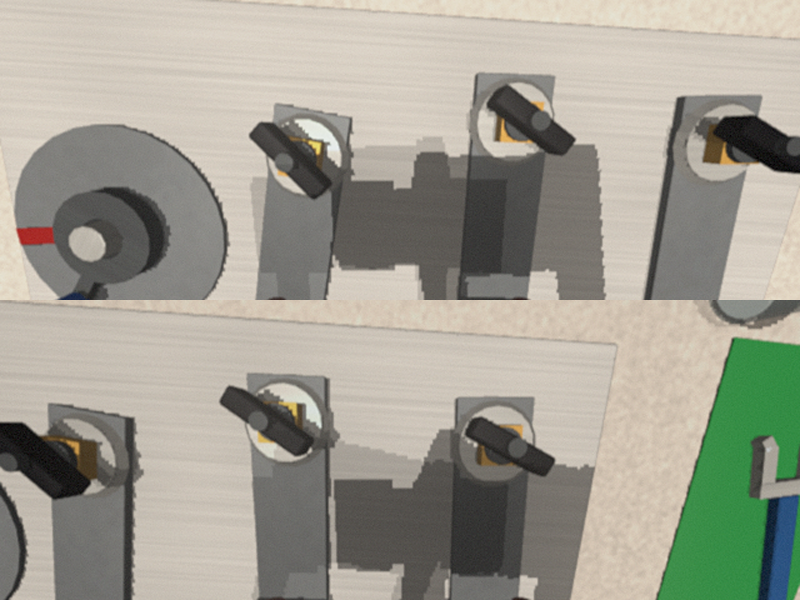

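View pics/t2.png

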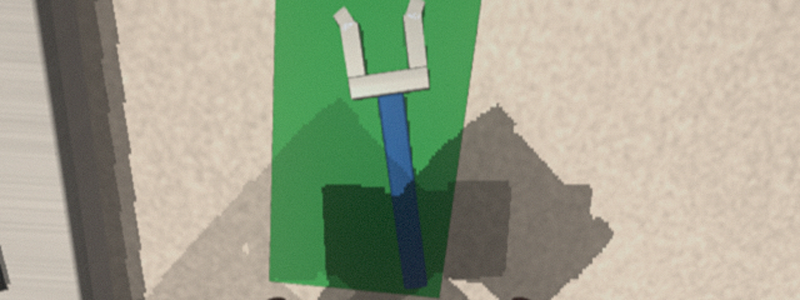

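Top tile: nuts of stops 1 and 2 at (305,152) and (518,118). Lower tile: stops 2 and 3 at (283,422) and (499,442). Wings run down to the right, and all three feet are grey on the platform, so the choice is confirmed. The spanner runs from its head at (390,85) to the handle end at (414,287) on the mat. Now I'll fit the poses.

```bash
cat > fit.py <<'E'
from h import *
from scipy.optimize import least_squares
FL,FR=(30,25,60),(30,-25,60); PT=(-135,16,92); NL,NR,GL,GR=(-147,25,68),(-147,-25,68),(-123,25,68),(-123,-25,68)
D={1:[('wc',275,104,FL),('wc',352,118,FR),('wa',230,225,PT),('wa',312,210,GR),('wa',304,244,NR),('wa',236,197,GL)],
2:[('wc',476,74,FL),('wc',554,77,FR),('wd',248,74,FL),('wd',328,78,FR),('wb',229,198,PT),('wb',312,213,NR),('wa',457,211,NL),('wa',533,213,NR),('wa',457,175,GL),('wa',535,178,GR)],
3:[('wc',683,97,FL),('wc',761,96,FR),('wd',457,97,FL),('wd',534,97,FR),('wa',705,219,PT),('wb',459,220,PT),('wa',663,230,NL),('wa',740,231,NR),('wb',439,231,NL),('wb',512,231,NR),('wb',515,195,GR),('wa',745,196,GR)]}
W={1:('wc',(257,128),(324,189)),2:('wc',(497,92),(567,145)),3:('wd',(473,127),(548,166))}
def fit(obs):
    def f(p):
        r=[]
        for n,u,v,(x,y,z) in obs:
            c,s=np.cos(p[2]),np.sin(p[2])
            q=topix('wrist',(p[0]+c*x-s*y,p[1]+s*x+c*y,z),n); r+=[q[0]-u/1.25,q[1]-v/1.25]
        return np.array(r)
    return least_squares(f,[580,np.mean([toworld('wrist',o[1]/1.25,o[2]/1.25,70,o[0])[1] for o in obs]),-.05],loss='soft_l1',x_scale=[1,1,.01])
if __name__=='__main__':
    for k,o in D.items():
        s=fit(o); r=(s.fun).reshape(-1,2)
        print(k,s.x.round(3),'res px',r.round(1).tolist())
        n,a,b=W[k]; A,B=[toworld('wrist',q[0]/1.25,q[1]/1.25,112,n) for q in(a,b)]
        print('  wing',A.round(1),B.round(1),np.linalg.norm(A-B).round(1),'mid',((A+B)/2).round(1)[:2],'ang',np.arctan2(A[1]-B[1],A[0]-B[0]).round(3))
    for q in [(391.5,95),(414.5,286),(351,98),(429,88)]: print('sp',toworld('wrist',q[0]/1.25,q[1]/1.25,15,'we').round(1))
E
python3 fit.py
```

```text
1 [ 5.79836e+02  9.92710e+01 -1.73000e-01] res px [[0.3, -1.7], [0.1, -1.9], [2.2, 0.2], [-2.8, 0.6], [0.4, 0.6], [-1.7, 0.9]]
  wing [597.  115.6 112. ] [564.2  81.1 112. ] 47.6 mid [580.6  98.4] ang 0.809
2 [ 5.99703e+02 -3.50560e+01 -3.70000e-02] res px [[1.6, -0.8], [2.0, -0.9], [-1.8, -0.2], [-2.6, -0.8], [-0.8, 1.3], [-6.4, 1.0], [0.7, 0.4], [-0.8, 0.9], [2.9, 0.3], [1.2, 0.1]]
  wing [614.8 -12.6 112. ] [587.7 -52.4 112. ] 48.2 mid [601.3 -32.5] ang 0.972
3 [ 5.87125e+02 -1.69847e+02  6.00000e-03] res px [[1.4, -1.4], [1.4, -1.2], [-1.3, -0.1], [-0.7, -0.5], [0.4, 1.4], [-1.4, 1.1], [1.1, 0.9], [-1.6, -0.3], [-0.1, 0.5], [0.2, 0.2], [-0.2, 0.8], [0.5, -0.5]]
  wing [ 597.8 -148.2  112. ] [ 577.2 -190.6  112. ] 47.1 mid [ 587.5 -169.4] ang 1.119
sp [ 546.6 -419.6   15. ]
sp [ 427.2 -434.4   15. ]
sp [ 545.  -395.7   15. ]
sp [ 550.5 -441.5   15. ]
```

Fits hold up: wings are 47–48 mm long with centres on the axes, jam angles come out at 0.42, 0.39 and 0.29, and the handle length agrees. Now I'll pick up the spanner.

```bash
cat >> h.py <<'E'
S={1:(580.2,98.9,-.173,.809),2:(600.3,-34.0,-.037,.972),3:(587.2,-169.7,.006,1.119)}
DZ=76.  # TCP above handle mid when holding
def st(m=''):
    s=env.read_state(); print(m,'t',round(s['time_s'],1),'w',round(s['width'],1),'tcp',np.round(s['tool_pos'],1),'F',np.round(s['force'],1),'Tz',np.round(s['wrist_torque'],2)); return s
def loc(k,x,y=0):
    X,Y,a,_=S[k]; c,s=np.cos(a),np.sin(a); return [X+c*x-s*y,Y+s*x+c*y]
E
python3 - <<'E'
from h import *
a=.123
env.reach([524.3,-422.3,150],quat(a)); set_gripper(50)
print(env.move_l([524.3,-422.3,85],rate=60,f_stop=8)); st('down')
set_gripper(0); st('grip')
env.move_l([524.3,-422.3,225],rate=150); st('up')
k=3
p=loc(k,-107); env.reach(p+[225.],quat(S[k][2]+.01)); env.hold(.2); st('over')
snap('wrist','g1'); snap('side','g1s')
im=np.vstack([cv2.imread('pics/g1_raw.png')[:260],cv2.resize(cv2.imread('pics/g1s_raw.png')[130:255,250:500],(640,320))]); cv2.imwrite('pics/g1.png',im)
E
```

```text
False
down t 9.8 w 50.4 tcp [ 524.6 -422.5   85.5] F [-0.5  0.9  0.2] Tz [0.03 0.03 0.02]
grip t 10.4 w 15.6 tcp [ 524.3 -422.3   85.1] F [-1.1 -0.1 -0.2] Tz [ 0.04  0.01 -0.04]
up t 11.5 w 15.7 tcp [ 523.8 -421.9  223.9] F [-0.5 -0.3 -2. ] Tz [ 0.01 -0.01  0.02]
over t 12.7 w 15.8 tcp [ 480.7 -171.4  224.9] F [-0.5  0.9 -1.1] Tz [ 0.04 -0.01  0.  ]
```

View pics/g1.png

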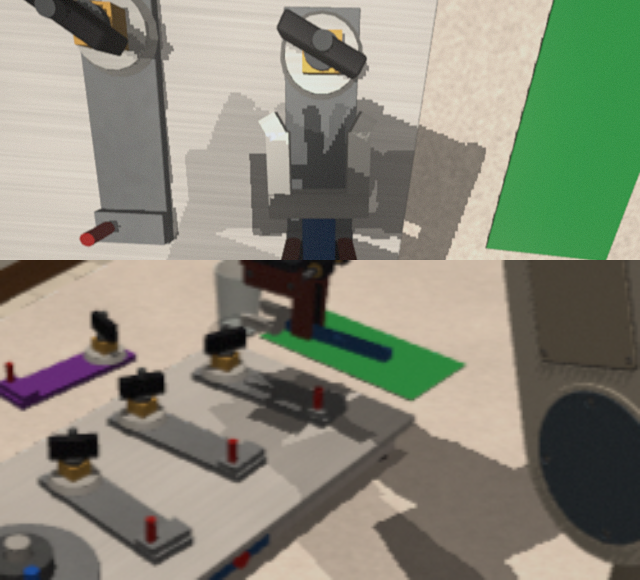

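The spanner is held level, jaws around (318,150), and nut 3 sits straight ahead at (322,52) with its flange spanning columns 282–361. I'll check the projection against that, then slide on.

```bash
cat >> h.py <<'E'
def put_on(k):
    yaw=S[k][2]+.01; q=quat(yaw); z=50+24+DZ
    env.reach(loc(k,-107)+[225.],q)
    if env.move_l(loc(k,-107)+[z+2],q,rate=100,f_stop=10): st('CONTACT down'); return False
    if env.move_l(loc(k,-50)+[z+2],q,rate=40,f_stop=14): st('contact slide'); return False
    st('slid'); env.move_l(loc(k,-50)+[z],q,rate=20,f_stop=8); st('lowered')
    return True
E
python3 - <<'E'
from h import *
for y in(-24,0,24): print(np.round(topix('wrist',loc(3,0,y)+[68],'g1'),1))
print(put_on(3))
E
```

```text
[356.5  55.2]
[319.3  54.9]
[282.2  54.6]
contact slide t 14.9 w 16.0 tcp [ 514.3 -170.2  150.9] F [-2.1 -4.1  2.1] Tz [-0.82  0.16 -0.28]
False
```

The flange lies about 2 px right of the prediction, and the contact force (-4 N in y) says the same: the axis is about 1.5 mm further to -y. I'll shift and continue.

```bash
python3 - <<'E'
from h import *
S[3]=(587.2,-171.2,.006,1.119)
k=3;q=quat(.016);z=152
env.move_l(loc(k,-76)+[z],q,rate=40); st('back')
print(env.move_l(loc(k,-50)+[z],q,rate=30,f_stop=14)); st('slid')
E
```

```text
back t 15.1 w 15.8 tcp [ 511.2 -171.6  152. ] F [ 0.4 -0.2 -2. ] Tz [ 0.04  0.01 -0.01]
True
slid t 15.6 w 15.9 tcp [ 516.7 -171.5  150.6] F [-2.8 -4.7  0.1] Tz [-0.86  0.4  -0.29]
```

```bash
python3 - <<'E'
from h import *
st(); snap('wrist','c1'); snap('side','c1s')
im=np.vstack([cv2.resize(cv2.imread('pics/c1_raw.png')[40:240,200:440],(720,600))[:,:]]); 
b=cv2.resize(cv2.imread('pics/c1s_raw.png')[140:220,280:440],None,fx=4,fy=4)
cv2.imwrite('pics/c1.png',im); 
print(topix('wrist',[587.2,-171.2,68],'c1'))
E
```

```text
t 15.6 w 15.9 tcp [ 516.7 -171.5  150.6] F [-2.8 -4.7  0.1] Tz [-0.86  0.4  -0.29]
(np.float64(322.223812352269), np.float64(113.84911409453483))
```

View pics/c1.png

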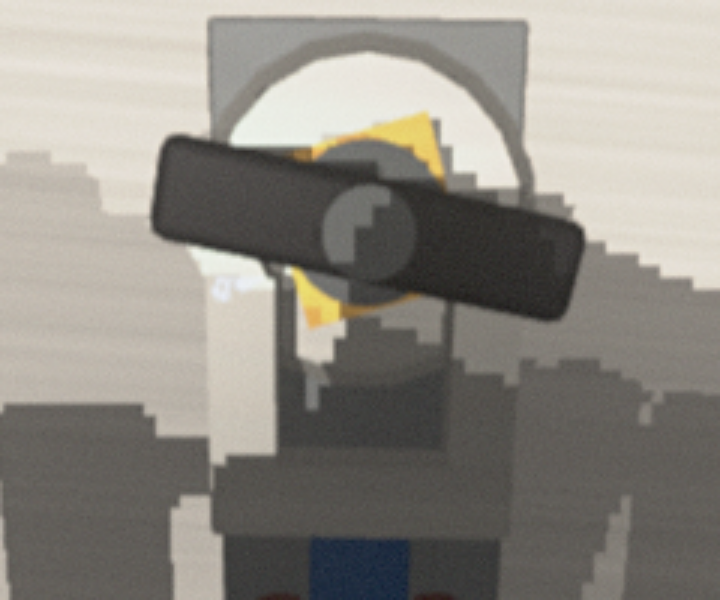

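The enlarged view shows nut 3 turned about 0.27 rad counter-clockwise: gold corners at (428,112) and (312,325), and the wing has swung by the same amount. The right jaw's flare pushed its corner.

Since jam friction exceeds the lower nut's, I can turn it back by the wing. I'll park the spanner loosely on the flange and pad, turn the wing 0.28 rad clockwise, then regrip the spanner.

```bash
cat >> h.py <<'E'
S[3]=(587.2,-171.0,.006,1.119)
def wing_grip(k,a):
    X,Y=S[k][:2]
    env.reach([X,Y,225],quat(a)); set_gripper(44)
    if env.move_l([X,Y,172],quat(a),rate=100,f_stop=10): st('CONTACT wing')
    set_gripper(0); st('wing gripped')
def twist(da,n=4):
    for i in range(n):
        j=np.array(env.read_state()['qpos']) if i==0 else j
        j=j.copy(); j[5]+=da/n; env.move_joints(j)
    st('twisted')
def wing_off(k):
    set_gripper(44); st('wing open'); env.move_l(S_xy(k)+[225.],rate=150)
def S_xy(k): return list(S[k][:2])
def park(k,x):
    env.move_l(loc(k,x)+[50+24+DZ],rate=20,f_stop=8); set_gripper(40); p=list(env.read_state()['tool_pos']); p[2]=225; env.move_l(p)
def regrip(k,x):
    q=quat(S[k][2]+.005); env.reach(loc(k,x)+[225.],q); set_gripper(44)
    if env.move_l(loc(k,x)+[50+24+DZ],q,rate=100,f_stop=10): st('CONTACT regrip')
    set_gripper(0); st('regripped')
E
python3 - <<'E'
from h import *
k=3
env.move_l(loc(k,-80)+[152],rate=40); park(k,-80); st('parked')
wing_grip(k,1.385); twist(.28)
snap('wrist','v1')
wing_off(k)
env.reach([510,-171,225],quat(0)); env.hold(.2); snap('wrist','v2')
cv2.imwrite('pics/v2.png',cv2.resize(cv2.imread('pics/v2_raw.png')[40:290,190:450],(624,600)))
E
```

```text
parked t 17.6 w 39.8 tcp [ 506.9 -171.4  224.6] F [0.1 0.2 0. ] Tz [-0.01 -0.02 -0.02]
wing gripped t 20.4 w 12.0 tcp [ 588.3 -171.2  172.5] F [ 4.3 -1.3 -0.7] Tz [-0.09 -0.87 -0.16]
twisted t 21.4 w 11.6 tcp [ 588.4 -171.3  172.5] F [ 2.9  0.1 -2.4] Tz [-0.07 -0.57 -0.12]
wing open t 22.1 w 44.1 tcp [ 588.2 -171.2  172.5] F [-0.8  0.5  0.3] Tz [ 0.01 -0.05  0.04]
```

View pics/v2.png

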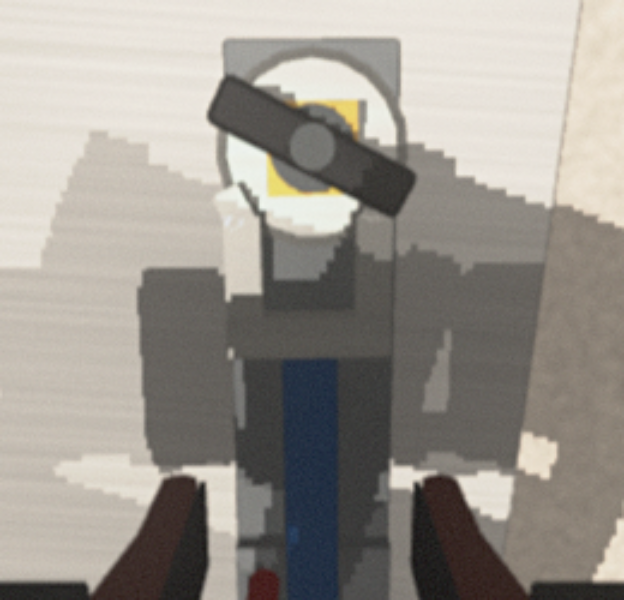

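Nut 3 is square again, edges at 267–358 (centre 312). The jaws' inner edges are at 263–355 (centre 309), so the spanner must go about 1 mm to -y. I'll regrip it and slide on.

```bash
python3 - <<'E'
from h import *
k=3; 
regrip(k,-80)
S[3]=(587.2,-171.9,.006,1.119); q=quat(.006)
env.move_l(loc(k,-84)+[152],q,rate=40); st('shift')
r=env.move_l(loc(k,-49.5)+[152],q,rate=25,f_stop=12); s=st('slid %s'%r)
snap('wrist','v3')
cv2.imwrite('pics/v3.png',cv2.resize(cv2.imread('pics/v3_raw.png')[40:240,200:440],(720,600)))
E
```

```text
regripped t 25.8 w 15.6 tcp [ 507.3 -171.5  150.3] F [-0.9 -0.   3.6] Tz [0.05 0.12 0.02]
shift t 26.0 w 15.9 tcp [ 502.7 -172.4  151.9] F [ 0.9 -0.4 -1.5] Tz [-0.    0.03 -0.01]
slid False t 27.6 w 15.8 tcp [ 537.6 -172.2  152. ] F [-0.2 -0.9 -1.2] Tz [0.   0.03 0.01]
```

It slid fully on with no contact. Lower, release, and tighten jam 3.

```bash
cat >> h.py <<'E'
S[3]=(587.2,-171.9,.006,1.119)
def tighten(k,a):
    wing_grip(k,a); tot=a-S[k][2]; twist(tot-.1,5)
    for i in range(10):
        twist(.03,1)
        if abs(env.read_state()['wrist_torque'][2])>.55 or i==6: break
    wing_off(k)
E
python3 - <<'E'
from h import *
k=3
park(k,-50); st('parked')
tighten(k,1.10)
X=loc(k,-78); env.reach(X+[240.],quat(0)); env.hold(.2); snap('wrist','v4'); 
cv2.imwrite('pics/v4.png',cv2.resize(cv2.imread('pics/v4_raw.png')[40:290,190:450],(624,600))); st()
E
```

```text
parked t 29.1 w 40.2 tcp [ 536.8 -172.1  224.7] F [ 0.1 -0.2 -0.1] Tz [ 0.03  0.04 -0.01]
wing gripped t 31.7 w 11.7 tcp [ 588.  -172.3  172.4] F [ 3.5 -2.3  0.2] Tz [-0.39 -0.61  0.13]
twisted t 33.2 w 11.7 tcp [ 587.7 -171.7  172.3] F [-1.7  4.9  3.3] Tz [ 1.07  0.27 -0.06]
twisted t 33.5 w 11.9 tcp [ 587.7 -171.7  172.4] F [0.1 2.1 3.5] Tz [0.6  0.19 0.2 ]
twisted t 33.7 w 11.6 tcp [ 587.7 -171.7  172.4] F [-0.9  2.5  1.7] Tz [0.67 0.2  0.08]
twisted t 34.0 w 11.8 tcp [ 587.7 -171.7  172.4] F [-1.1  3.2  3.2] Tz [0.69 0.18 0.14]
twisted t 34.2 w 11.6 tcp [ 587.7 -171.6  172.4] F [-0.5  3.7  2.7] Tz [0.72 0.19 0.03]
twisted t 34.5 w 12.1 tcp [ 587.7 -171.6  172.4] F [-1.9  2.8  3.5] Tz [0.73 0.12 0.07]
twisted t 34.7 w 11.5 tcp [ 587.6 -171.6  172.3] F [-0.4  4.2  1.8] Tz [0.75 0.17 0.02]
twisted t 35.0 w 11.7 tcp [ 587.7 -171.6  172.4] F [-0.8  4.9  2. ] Tz [0.74 0.19 0.02]
wing open t 35.6 w 44.0 tcp [ 587.6 -171.6  172.3] F [ 0.5 -0.8 -0.1] Tz [-0.02 -0.01 -0.02]
 t 36.8 w 43.8 tcp [ 510.  -172.4  239.6] F [0.7 0.3 0. ] Tz [ 0.03 -0.01  0.01]
```

View pics/v4.png

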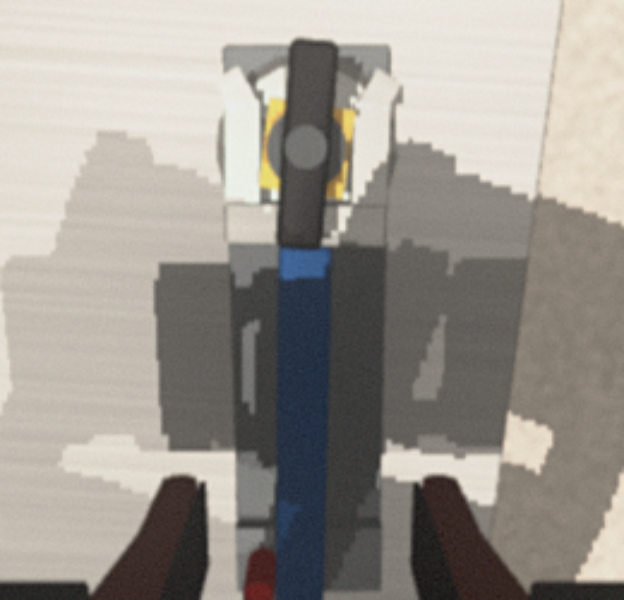

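Jam 3 looks tight: wing (313,42)–(302,247) is in line with the handle, the nut sits inside the jaws, and the handle is against the post at (262,570). I'll prove it with a second, harder twist and compare the wing angle numerically.

```bash
cat >> h.py <<'E'
def wingang(fn,k,thr=62,z=112):
    im=cv2.imread(f'pics/{fn}_raw.png'); u,v=[int(round(t)) for t in topix('wrist',S_xy(k)+[z],fn)]
    m=np.zeros(im.shape[:2],np.uint8); g=im.max(2); m[g<thr]=255
    w=np.zeros_like(m); cv2.circle(w,(u,v),48,255,-1); m&=w; cv2.circle(m,(u,v),12,255,-1)
    m=cv2.morphologyEx(m,cv2.MORPH_OPEN,np.ones((5,5)))
    n,lab=cv2.connectedComponents(m); pts=np.argwhere(lab==lab[v,u])[:,::-1].astype(np.float32)
    (c,sz,_)=cv2.minAreaRect(pts); b=cv2.boxPoints((c,sz,_)); e=[b[1]-b[0],b[2]-b[1]]; L=max(e,key=np.linalg.norm)
    P,Q=[toworld('wrist',*(np.array(c)+s*L/2),z,fn) for s in(-1,1)]
    d=P-Q; a=np.arctan2(d[1],d[0]); a=(a+np.pi/2)%np.pi-np.pi/2
    print(fn,'wing len',np.linalg.norm(d).round(1),'wid px',np.round(min(map(np.linalg.norm,e)),1),'mid',((P+Q)/2)[:2].round(1),'ang',a.round(3)); return a
E
python3 - <<'E'
from h import *
wingang('v2',3); wingang('v4',3)
k=3
wing_grip(k,-.05); 
for i in range(5): twist(.05,1)
wing_off(k)
X=loc(k,-78); env.reach(X+[240.],quat(0)); env.hold(.2); snap('wrist','v5'); wingang('v5',3)
E
```

```text
v2 wing len 12.0 wid px 22.0 mid [ 587.1 -172.1] ang 1.571
v4 wing len 12.9 wid px 22.0 mid [ 587.1 -171.9] ang 1.57
wing gripped t 38.7 w 11.9 tcp [ 587.3 -171.6  172.3] F [-0.3  2.8  3.1] Tz [ 0.49  0.07 -0.09]
twisted t 39.0 w 11.9 tcp [ 587.3 -171.5  172.3] F [-0.6  1.4  1. ] Tz [ 0.33  0.09 -0.05]
twisted t 39.2 w 11.9 tcp [ 587.4 -171.5  172.3] F [0.3 1.6 1.5] Tz [0.37 0.02 0.07]
twisted t 39.5 w 12.0 tcp [ 587.4 -171.5  172.3] F [-0.4  2.2  1.8] Tz [0.35 0.09 0.54]
twisted t 39.7 w 12.1 tcp [ 587.3 -171.7  172.3] F [-1.3 -0.2  2.5] Tz [0.13 0.18 0.68]
twisted t 40.0 w 12.7 tcp [ 587.2 -171.9  172.3] F [-1.6 -1.3  2.5] Tz [-0.1   0.29  0.77]
wing open t 40.7 w 43.6 tcp [ 587.3 -171.7  172.3] F [0.5 0.4 0.1] Tz [ 0.08 -0.03  0.01]
v5 wing len 12.9 wid px 22.0 mid [ 587.2 -172. ] ang 1.569
```

Torque rose to 0.77 N m at the hard stop, so jam 3 is tight now. I'll move the spanner to just in front of nut 2 and check alignment there.

```bash
cat >> h.py <<'E'
def take_off(k):
    regrip(k,-50); q=quat(S[k][2]); env.move_l(loc(k,-50)+[152],q,rate=40)
    r=env.move_l(loc(k,-108)+[152],q,rate=60,f_stop=20); st('out %s'%r); env.move_l(loc(k,-108)+[225.],q)
def approach(k,fn):
    q=quat(S[k][2]); env.reach(loc(k,-107)+[225.],q); r=env.move_l(loc(k,-107)+[152],q,rate=100,f_stop=10)
    r2=env.move_l(loc(k,-88)+[152],q,rate=60,f_stop=10); env.hold(.2); st('approach %s %s'%(r,r2)); snap('wrist',fn)
E
python3 - <<'E'
from h import *
for t in (75,90,105): wingang('v4',3,t); wingang('v5',3,t)
S[2]=(600.0,-36.0,-.037,.972)
take_off(3); env.hold(.1); snap('wrist','v6')
approach(2,'v7')
a=cv2.resize(cv2.imread('pics/v6_raw.png')[0:120,230:410],(450,300)); b=cv2.resize(cv2.imread('pics/v7_raw.png')[30:210,200:440],(800,600))
b[:200,600:]=cv2.resize(cv2.imread('pics/v6_raw.png')[0:110,265:375],(200,200)); cv2.imwrite('pics/v7.png',b)
print(topix('wrist',S_xy(2)+[84],'v7'))
E
```

```text
v4 wing len 30.1 wid px 23.1 mid [ 578.3 -171.5] ang -0.033
v5 wing len 30.1 wid px 22.2 mid [ 578.3 -171.8] ang -0.027
v4 wing len 48.4 wid px 24.5 mid [ 587.3 -172. ] ang -0.039
v5 wing len 48.7 wid px 25.0 mid [ 587.1 -172.6] ang -0.188
v4 wing len 48.6 wid px 24.6 mid [ 587.3 -171.9] ang -0.033
v5 wing len 49.0 wid px 26.3 mid [ 587.1 -172.7] ang -0.201
regripped t 43.8 w 15.7 tcp [ 537.2 -172.   150.3] F [-1.1  2.5  5.3] Tz [ 0.61  0.23 -0.26]
out False t 45.1 w 16.2 tcp [ 479.6 -172.7  152.1] F [ 0.   0.4 -1.5] Tz [-0.02 -0.01 -0.  ]
approach False False t 48.1 w 15.8 tcp [511.7 -32.7 151.9] F [ 0.9 -0.4 -1.6] Tz [0.04 0.05 0.03]
(np.float64(320.19791705906556), np.float64(71.20755081102325))
```

View pics/v7.png

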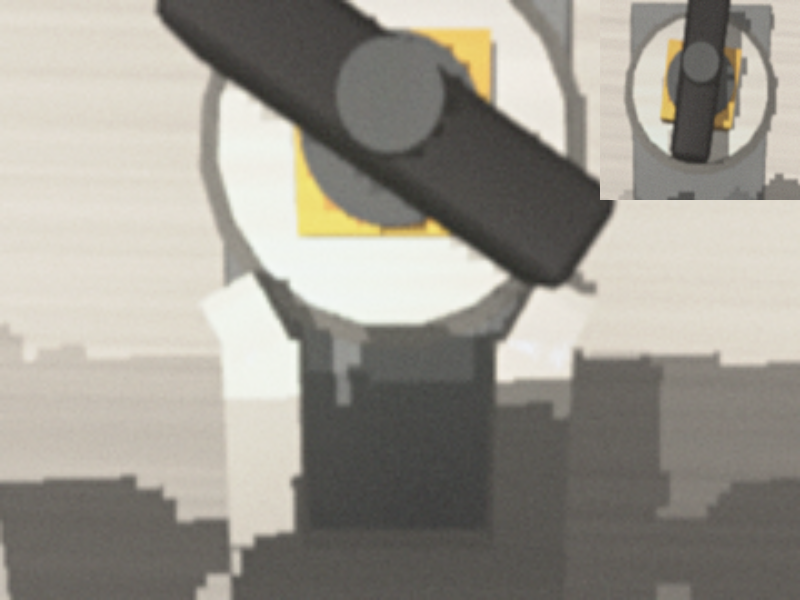

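Stop 2: nut edges at 297–492, jaws at 299–497, so a 0.4 mm shift is needed and the nut is square. In the inset, stop 3's wing and nut are parallel (both about 0.1 clockwise), so it is tight and within tolerance. Sliding on to nut 2.

```bash
cat >> h.py <<'E'
S[2]=(600.0,-35.6,-.037,.95)
def slide(k):
    q=quat(S[k][2]); env.move_l(loc(k,-86)+[152],q,rate=40)
    r=env.move_l(loc(k,-49.5)+[152],q,rate=25,f_stop=12); st('slid %s'%r)
    if not r: park(k,-50); st('parked')
    return not r
def tighten(k,a):
    wing_grip(k,a); tot=a-S[k][2]; twist(tot-.1,5); env.hold(.2)
    for i in range(12):
        twist(.035,1)
        if env.read_state()['wrist_torque'][2]>.6: break
    wing_off(k)
E
python3 - <<'E'
from h import *
k=2
if slide(k):
    tighten(k,.95)
    env.reach(loc(k,-78)+[240.],quat(0)); env.hold(.2); snap('wrist','v8')
    for t in (85,100): wingang('v8',k,t)
E
```

```text
slid False t 50.0 w 15.7 tcp [550.4 -33.8 152. ] F [-0.2  0.2 -1.4] Tz [ 0.06 -0.01  0.04]
parked t 51.5 w 40.0 tcp [549.7 -33.7 224.7] F [ 0.5 -0.8  0.6] Tz [-0.   -0.01 -0.  ]
wing gripped t 54.0 w 11.9 tcp [600.8 -36.  172.4] F [ 3.5 -2.9 -0.4] Tz [-0.55 -0.52  0.12]
twisted t 55.5 w 11.7 tcp [600.6 -35.5 172.4] F [-1.1  5.   2.4] Tz [ 1.03  0.21 -0.17]
twisted t 55.9 w 11.9 tcp [600.5 -35.4 172.4] F [-0.1  3.7  1.4] Tz [0.68 0.1  0.17]
twisted t 56.1 w 11.7 tcp [600.5 -35.4 172.4] F [-0.4  3.1  2.2] Tz [0.7  0.11 0.08]
twisted t 56.4 w 11.9 tcp [600.5 -35.3 172.4] F [-0.8  2.7  0.9] Tz [0.7  0.09 0.01]
twisted t 56.6 w 11.7 tcp [600.5 -35.3 172.4] F [-0.3  3.5  1.9] Tz [0.74 0.11 0.08]
twisted t 56.9 w 11.9 tcp [600.5 -35.3 172.4] F [0.6 3.2 1.4] Tz [0.77 0.1  0.03]
twisted t 57.1 w 11.8 tcp [600.5 -35.3 172.4] F [-0.3  4.   2.1] Tz [0.78 0.1  0.02]
twisted t 57.4 w 11.9 tcp [600.5 -35.2 172.4] F [-0.6  3.4  2.4] Tz [0.76 0.1  0.08]
twisted t 57.6 w 11.6 tcp [600.6 -35.2 172.4] F [-0.1  3.5  1.1] Tz [0.82 0.04 0.15]
twisted t 57.9 w 11.9 tcp [600.6 -35.2 172.4] F [-1.3  2.8  1.7] Tz [ 0.75 -0.05  0.46]
twisted t 58.1 w 11.7 tcp [600.6 -35.4 172.4] F [-0.4  2.5  1.8] Tz [0.5  0.06 0.65]
wing open t 58.8 w 44.0 tcp [600.6 -35.3 172.4] F [0.  0.4 0.2] Tz [0.02 0.03 0.04]
v8 wing len 34.7 wid px 32.6 mid [589.1 -34.3] ang 0.117
v8 wing len 51.9 wid px 38.0 mid [598.4 -36.5] ang 0.005
```

```bash
python3 - <<'E'
from h import *
S[1]=(580.0,99.6,-.173,.809)
take_off(2); env.hold(.1); snap('wrist','v9')
approach(1,'v10')
b=cv2.resize(cv2.imread('pics/v10_raw.png')[30:210,200:440],(800,600))
b[:200,600:]=cv2.resize(cv2.imread('pics/v9_raw.png')[0:110,265:375],(200,200)); cv2.imwrite('pics/v10.png',b)
E
```

```text
regripped t 61.9 w 15.9 tcp [550.1 -33.5 150.3] F [-1.8  2.6  5. ] Tz [ 0.57  0.26 -0.13]
out False t 63.3 w 15.7 tcp [492.6 -31.7 152.1] F [ 0.1  0.6 -1.1] Tz [ 0.03  0.04 -0.01]
approach False False t 66.3 w 15.6 tcp [493.  114.7 151.9] F [ 1.1 -0.  -1. ] Tz [ 0.03 -0.    0.01]
```

View pics/v10.png

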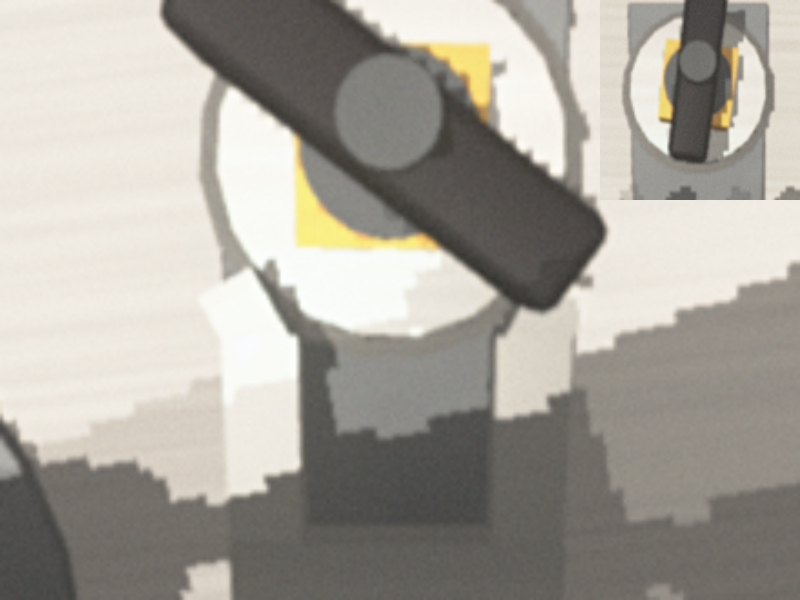

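Stop 1: nut edges at 295–491, jaws at 299–496, so I'll shift 0.6 mm to +y. The nut sits about 1.2 mm nearer than assumed. In the inset, stop 2's wing and nut are parallel and slightly clockwise, so it is tight. Proceeding.

```bash
sed -i 's/^def slide/S[1]=(578.9,100.4,-.173,.77)\ndef slide/' h.py; python3 - <<'E'
from h import *
k=1
if slide(k):
    tighten(k,.76)
    s=env.read_state(); 
    env.reach(loc(k,-78)+[240.],quat(0)); env.hold(.2); snap('wrist','v11'); snap('top','v11t')
E
```

```text
slid False t 68.2 w 15.7 tcp [530.  108.9 152. ] F [-0.2  0.2 -1.8] Tz [ 0.05 -0.01  0.03]
parked t 69.7 w 39.8 tcp [529.2 108.9 224.6] F [-0.2  0.1 -0.3] Tz [0.03 0.05 0.05]
wing gripped t 72.2 w 11.5 tcp [579.5 100.  172.4] F [ 1.2 -4.1  1.1] Tz [-0.62 -0.43  0.02]
twisted t 73.6 w 11.7 tcp [579.4 100.4 172.4] F [-0.6  4.1  1.5] Tz [ 0.92  0.18 -0.16]
twisted t 74.0 w 11.9 tcp [579.5 100.4 172.4] F [-1.1  4.   1.6] Tz [0.87 0.11 0.06]
twisted t 74.3 w 11.7 tcp [579.4 100.4 172.4] F [-0.9  3.8  2. ] Tz [0.85 0.14 0.06]
twisted t 74.5 w 11.5 tcp [579.4 100.4 172.4] F [-0.1  4.3  1.5] Tz [ 0.82  0.17 -0.01]
twisted t 74.8 w 11.7 tcp [579.5 100.5 172.4] F [-1.4  4.   1.3] Tz [0.87 0.08 0.05]
twisted t 75.0 w 11.9 tcp [579.4 100.5 172.4] F [-0.8  4.   0.6] Tz [ 0.89  0.07 -0.01]
twisted t 75.3 w 11.9 tcp [579.5 100.5 172.4] F [-0.4  3.4  1.1] Tz [ 0.89  0.09 -0.01]
twisted t 75.5 w 12.0 tcp [579.5 100.5 172.4] F [-0.2  3.3  0.7] Tz [0.94 0.08 0.02]
twisted t 75.8 w 11.9 tcp [579.5 100.5 172.4] F [-0.4  4.   1.3] Tz [0.96 0.13 0.11]
twisted t 76.0 w 12.1 tcp [579.5 100.5 172.4] F [-1.8  3.8  0.6] Tz [0.85 0.06 0.44]
twisted t 76.3 w 12.1 tcp [579.5 100.3 172.4] F [-1.1  3.1  2.6] Tz [0.46 0.07 0.56]
twisted t 76.5 w 12.2 tcp [579.4 100.  172.4] F [-1.1  0.3  2. ] Tz [0.16 0.1  0.69]
wing open t 77.2 w 44.2 tcp [579.5 100.3 172.4] F [ 0.4 -0.4 -0.2] Tz [ 0.08 -0.02 -0.02]
```

Torque reached 0.69 N m at the stop, so jam 1 is tight. Next I'll take the spanner off, lay it back on the mat, and look at the lock.

```bash
python3 - <<'E'
from h import *
take_off(1); env.hold(.1); snap('wrist','v12')
q=quat(-.1); env.reach([551,-409.5,225],q); st('carry')
print(env.move_l([551,-409.5,85.5],q,rate=80,f_stop=8)); st('down'); set_gripper(40); env.move_l([551,-409.5,200],q)
env.reach([440,-405,260],quat(0)); env.hold(.2); snap('wrist','v13')
env.reach([430,245,260],quat(0)); env.hold(.2); snap('wrist','v14'); st()
a=cv2.resize(cv2.imread('pics/v14_raw.png')[0:240,160:480],(800,600))
a[:200,600:]=cv2.resize(cv2.imread('pics/v12_raw.png')[0:110,265:375],(200,200)); a[200:400,600:]=cv2.resize(cv2.imread('pics/v13_raw.png')[0:240,200:440],(200,200)); cv2.imwrite('pics/v14.png',a)
E
```

```text
regripped t 80.4 w 16.0 tcp [529.7 109.3 150.3] F [-1.6  2.8  5. ] Tz [ 0.49  0.31 -0.27]
out False t 81.8 w 15.6 tcp [473.  119.  152.1] F [-0.1  0.1 -1.8] Tz [0.03 0.01 0.05]
carry t 84.5 w 15.9 tcp [ 551.4 -408.3  224.9] F [-0.8  0.2 -1.2] Tz [ 0.01 -0.01  0.02]
False
down t 86.4 w 15.6 tcp [ 551.2 -409.7   86. ] F [-0.1  0.5 -1.9] Tz [0.1  0.01 0.02]
 t 91.3 w 40.1 tcp [430.2 244.7 260. ] F [ 0.1 -0.7  0.8] Tz [-0.    0.03  0.02]
```

View pics/v14.png

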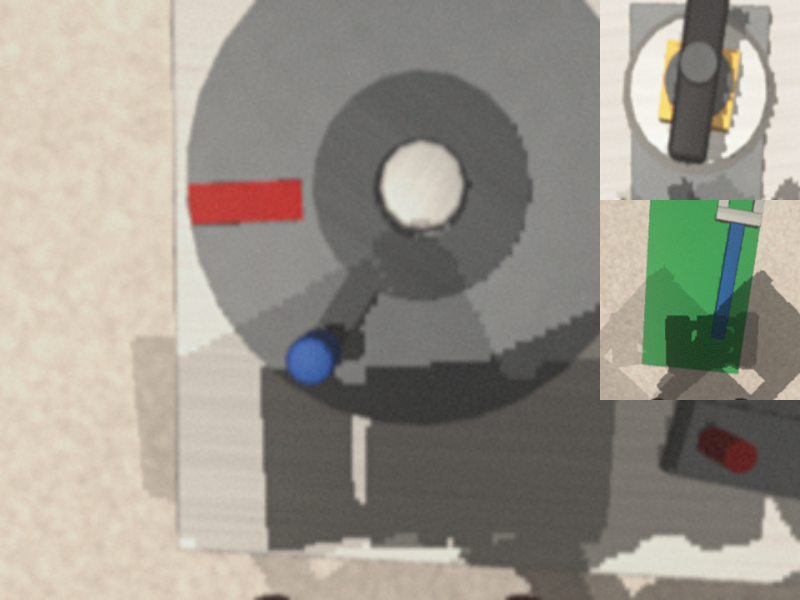

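Stop 1 is fine (top inset). The lower inset shows the spanner about 40 mm to the right of where I laid it, so it was probably the announced knock. It is still on the mat, and I'll check it again at the end. Lock: stub at (422,183), knob top at (310,360), red stripe (188,204)–(302,199).

```bash
python3 - <<'E'
from h import *
w=lambda u,v,z: toworld('wrist',u/2.5+160,v/2.5,z,'v14')
C=w(422,183,90)[:2]; K=w(310,360,100)[:2]; M=[w(188,204,56)[:2],w(302,199,56)[:2]]
print('C',C,'K',K,'r',np.linalg.norm(K-C),np.arctan2(*(K-C)[::-1]))
for m in M: print(m,np.linalg.norm(m-C),np.arctan2(*(m-C)[::-1]))
Cc=w(422,185,80)[:2]
# disc circle fit: outline at z=56
P=np.array([w(*p,56)[:2] for p in[(187,185),(215,285),(420,424),(267,366),(236,40),(195,240),(520,398)]])
from scipy.optimize import least_squares
f=least_squares(lambda p:np.hypot(*(P-p[:2]).T)-p[2],[*C,74]); print('disc',f.x,f.fun.round(1))
E
```

```text
C [526.83082555 238.12268662] K [479.49414409 269.52915176] r 56.807811649187975 2.5558064361388215
[523.70046586 311.06809587] 73.01254605647911 1.6136837439937206
[525.11698057 274.99959718] 36.916714324007394 1.6172376538597992
disc [524.71645675 238.6277596   71.55983251] [ 0.9 -1.2 -0.1  0.3 -0.4  0.4  0.1]
```

Radius comes out at 56.8 mm (57 expected), collar at about 0.36 with 0.94 rad to go. Gripping the knob and following the arc.

```bash
python3 - <<'E'
from h import *
C=np.array([526.5,238.2]); r=57
pos=lambda f,z:[*(C+r*np.array([np.cos(f),np.sin(f)])),z]
f0,f1=2.556,1.612
env.reach(pos(f0,240.),quat(f0)); set_gripper(36)
print(env.move_l(pos(f0,153.),quat(f0),rate=80,f_stop=8)); set_gripper(0); st('knob')
for f in np.linspace(f0,f1,11)[1:]:
    env.move_l(pos(f,153.),quat(f),rate=60)
env.hold(.3); st('arc'); set_gripper(36); st('open')
env.move_l(pos(f1,240.),rate=100)
env.reach([475,225,260],quat(0)); env.hold(.2); snap('wrist','v15'); st()
env.reach([440,-405,280],quat(0)); env.hold(.2); snap('wrist','v16')
env.reach([430,35,330],quat(0)); env.hold(.2); snap('side','v17')
a=cv2.resize(cv2.imread('pics/v15_raw.png')[20:230,160:440],(800,600))
a[300:,500:]=cv2.resize(cv2.imread('pics/v16_raw.png')[0:260,190:450],(300,300)); cv2.imwrite('pics/v15.png',a)
E
```

```text
False
knob t 95.5 w 13.4 tcp [479.1 269.8 153.2] F [-0.7  1.1  1.6] Tz [ 0.09 -0.11  0.02]
arc t 98.3 w 13.2 tcp [524.6 295.6 153.3] F [2.4 7.2 3.4] Tz [ 1.01 -0.33  0.08]
open t 98.9 w 36.1 tcp [524.  295.  152.9] F [ 0.4  0.1 -0.1] Tz [-0.   -0.07  0.  ]
 t 101.5 w 36.0 tcp [475.1 225.1 259.9] F [ 0.1  0.5 -0. ] Tz [ 0.01 -0.    0.01]
```

View pics/v15.png

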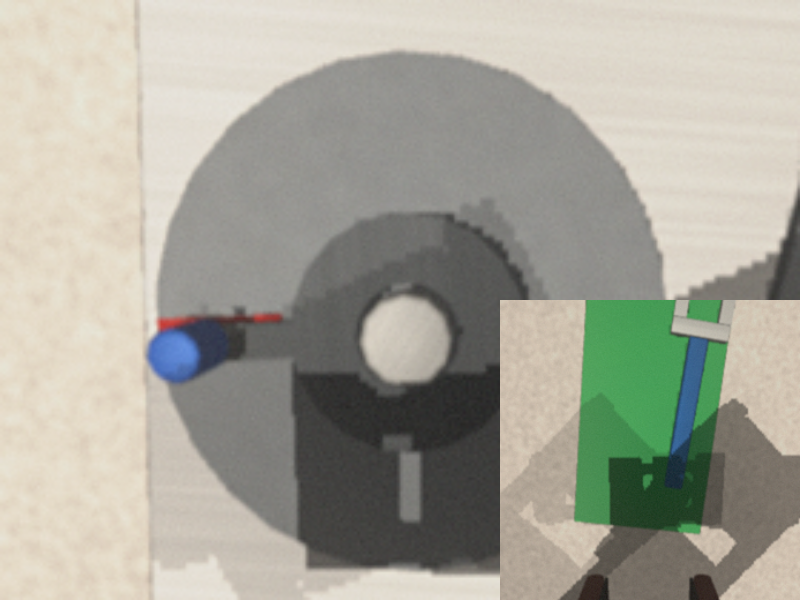

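Knob top at (175,355), stub at (406,339), stripe edge showing at rows 316–324. The spanner's handle is wholly over the mat. I'll compute the knob angle.

```bash
python3 - <<'E'
from h import *
w=lambda u,v,z: toworld('wrist',u/2.857+160,v/2.857+20,z,'v15')
C=w(406,339,90)[:2]; K=w(175,355,100)[:2]; print(C,K,np.hypot(*(K-C)),np.arctan2(*(K-C)[::-1]))
for p in[(160,319),(282,316)]: m=w(*p,56)[:2]; print(m, m-C, np.arctan2(*(m-C)[::-1]))
print(w(160,200,56)-w(160,219,56))
# from red knob height-mid estimate
for n in('v14',):
  im=cv2.imread('pics/v14_raw.png').astype(int); 
  m=((im[...,2]>120)&(im[...,1]<70)&(im[...,0]<70)); ys,xs=np.nonzero(m[:, :300]); print('stripe px v14',xs.min(),xs.max(),ys.min(),ys.max(),toworld('wrist',xs.mean(),ys.mean(),56,'v14'))
K2=topix('wrist',[526.5-57*np.sin(.0422),238.2+57,100],'v15'); print(K2)
im=cv2.imread('pics/v15_raw.png').astype(int); m=((im[...,2]>120)&(im[...,1]<70)&(im[...,0]<70)); ys,xs=np.nonzero(m[:,:300]); 
print('upper stripe edge', [(x,ys[xs==x].min()) for x in sorted(set(xs))[::8]])
for x in (215,235,255): print([topix('wrist',[523.7+d,302,56],'v15') for d in(-9,0,9)]); break
E
```

```text
[526.97431556 237.85646125] [524.0396497  294.13032052] 56.35032830578816 1.6228988458467888
[529.5676863  310.11313632] [ 2.59337075 72.25667506] 1.5349206372792987
[530.3967247  275.00880567] [ 3.42240914 37.15234442] 1.478937317871969
[ 5.04134183 -0.42338209  0.        ]
stripe px v14 236 292 72 294 [511.39184628 291.67505776  56.        ]
(np.float64(219.7215278108402), np.float64(144.17674897457655))
upper stripe edge [(np.int64(216), np.int64(133)), (np.int64(224), np.int64(132)), (np.int64(253), np.int64(130))]
[(np.float64(227.23786857216294), np.float64(149.84825954923167)), (np.float64(226.42239854200432), np.float64(138.89648878579402)), (np.float64(225.59233191206442), np.float64(127.74868553947123))]
```

The knob stands at 1.623 rad. The stripe centre is at 1.61–1.65 rad and 1.612 was my target, so they agree. One last overall look before handing in.

```bash
python3 - <<'E'
from h import *
env.reach([270,-563,302],quat(.447)); env.hold(.2); snap('top','v18'); st()
cv2.imwrite('pics/v18.png',cv2.resize(cv2.imread('pics/v18_raw.png')[60:310,130:530],(800,500)))
E
```

```text
t 108.3 w 35.8 tcp [ 270.5 -562.7  302.2] F [-0.1  0.5  0.6] Tz [ 0.02 -0.   -0.02]
```

View pics/v18.png

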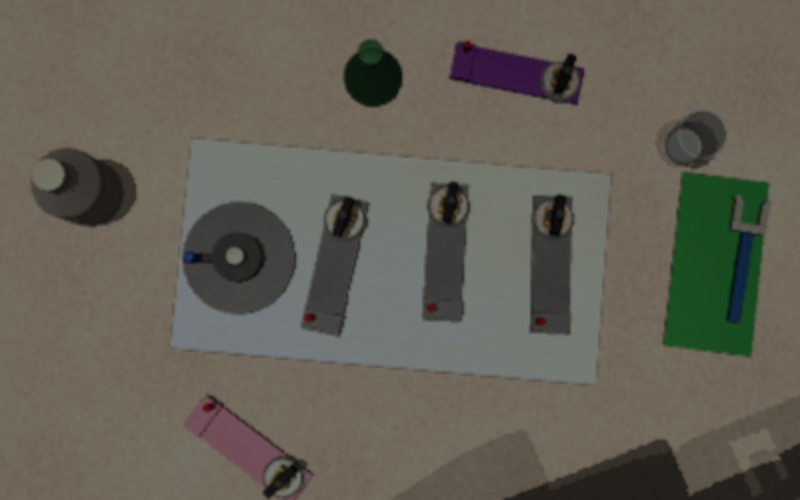

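All as wanted: wings in line with their feet, spanner whole on the mat, knob at (190,257) over the mark, glassware and look-alikes untouched.

```bash
python3 -c "
from h import *
print(workorder.sign_off()); st()"
```

```text
the job is handed in; nothing more can be done
None
the job is handed in; nothing more can be done
```

I tightened all three jam nuts against spanner-held lower nuts, laid the spanner back on the mat, turned the lock collar to its red mark, and handed the job in at about 108 s.

- **Jam nuts:** each was turned until the twisting torque jumped to 0.65–0.77 N m, the hard stop. Pictures taken after taking the spanner off show each wing parallel to its lower nut. The lower nuts sit about 0.1 rad clockwise of their setting (limit 0.3).
- **Lock collar:** the knob measures 1.62 rad around the axis, and the mark 1.61–1.65 rad.
- **Spanner:** it lies flat with the whole handle over the mat, but about 40 mm from where I put it down. The announced knock seems the likely cause. I left it there because it is still fully on the mat.
- **Everything else:** in the last top view the glassware, the bottle, the feet and the look-alikes look unmoved.

**Mishap on stop 3:** my first try at fitting the spanner was about 2 mm off. It pushed the lower nut about 0.27 rad counter-clockwise, under the 0.45 limit. I turned it back by its wing, a picture showed it square again, and I then fitted the spanner cleanly. That nut was also not quite tight after the first twist (low torque), so I twisted it again until it reached the stop.

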